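Open the combination cash box

ROBOT

A 6-joint arm with a two-finger parallel gripper is mounted at the origin on a cart in front of the work surface, level with it; the furniture and walls round the work are solid. World frame = base frame: x ahead of the robot, y to its left, z up, the work surface at z = 0. Lengths are in m, angles in rad, forces in N, time in s.
With the tool pointing down it reaches from about 0.3 to 0.75 m from the base axis. Payload 8.5 kg.
Tool frame: the origin (TCP) lies on the centre line of the jaws, within the pads' length; the fingertips stand 14 mm ahead of it and the grasp point (between the pads) lies 5 mm behind it; z points along the fingers, y is the direction in which the jaws open and shut (so a half turn about z gives the same grasp; the last joint's range is limited). The gripper opens to 88 mm and grips with 3 to 60 N. Pads are 18 mm wide; open, the fingers measure 123 mm over their backs; the gripper's body (75 mm by 187 mm) begins 45 mm behind the grasp point.
Start: joints at [0.922, 0.381, 1.297, -0, 1.464, -0.215], TCP at [0.231, 0.499, 0.253] pointing down, gripper open.
Joint ranges: [-3.11, 3.11], [-0.89, 2.33], [0.22, 2.48], [-1.42, 4.56], [0.17, 2.85], [-2.88, 2.88]. Speed limits (rad/s): [2.39, 2.39, 3.14, 3.14, 3.14, 3.14].

INTERFACE

Orientations are given as a rotation vector (axis times angle).
In Python, from bench import * gives the robot as it stands. The module is installed in compiled form; this text tells all that it offers. Calls block until the motion is done:
- reach(position, orientation): joint-space move of the TCP to a pose.
- line_to(position, orientation=None, v=0.15, f_stop=None): straight line of the TCP; orientation=None keeps the orientation; v is the mean speed in m/s. With f_stop (N) it stops when the force on the tool has changed by that much, and returns True; else False.
- goto_joints(angles): joint-space move.
- move_gripper(opening, strength=None): finger opening in m; strength is the grip in N (None keeps the last); returns when the fingers have stopped.
- hold(seconds).
- inverse_kinematics(position, orientation): joint angles nearest the present ones, or None.
- get_obs(): the state.
- get_image(name): name is "scene" or "top"; returns a dict with "pixels" (384x512x3 uint8, red, green, blue), "range_z" (384x512 float32, m along the optical axis (not along the pixel's ray), 0 where there is no reading), "K" (3x3 intrinsics, pixels), "D" ([k1, k2, p1, p2, k3] as OpenCV has them; the pictures are not rectified), "cam_to_world" (4x4, takes a point from camera to world coordinates). Camera axes: x right, y down, z forward; pixel columns grow to the right and rows downward; lengths in m; the calibration is good to about 2 mm. A picture is of the moment at which its call begins.
A pose or a line that the arm cannot do raises Unreachable and nothing moves.
- finish_job(): hands the job in, once; it reports no verdict.
The state is a dict: "t": time; "joint_pos": joint angles; "dq": joint speeds; "effort": joint torques, N m; "ee_pos": TCP position; "tool_rot": TCP orientation; "wrist_force": force on the tool from outside, world axes, zero at the start; "moment": the same for the moment, N m; "grip_width": finger opening in m.
Only numpy, scipy, OpenCV 4.12 (cv2) and the standard library are available. Lean on these libraries where they do the work, as an engineer would, in place of code of your own. Each camera call takes 0.05 s, during which the arm holds its last target. There are 200 camera calls.

TASK

Unlock and open the cash box on the counter: turn the left dial to four dots; the right dial's markings are worn off, so turn that one clockwise and feel for the place where the sprung latch button jumps back. Then lift the lid until it stands about upright and stays open by itself, leaving the things around the box alone.

Things in the scene. Friction and masses are not known exactly. Their poses are not given: they have to be found in the camera images.
- cash_box: Grey steel cash box, fixed to the counter, 180 (its x, depth) x 260 (its y, width) mm, 75 mm high plus a 15 mm thick lid: top of the lid at 90 mm. Origin under the centre of its base; its own +x points to the hinged back, +y to its left side. On the lid stand two black bar knobs (the dials) 140 mm apart side by side, with a bridge handle in front of them and a small black latch button between them and the handle.
- left_dial_grip (a point): Grip point of the left dial (+y side of the box), a bar knob 42 mm long, 13 mm thick, standing 37 mm above the lid; the point is on its upright axis, 28 mm above the lid top (9 mm below the knob's top). The point's own +x runs along the bar to its pointer end (white line). Below the bar is a 25 mm radius disc, 6.5 mm high over the lid. Round it lie six groups of one to six black dots, 60 degrees apart.
- left_dial (a joint): Left dial's angle (rad), growing clockwise seen from above; range -0.1 to 5.5. At 0 the pointer faces the box's back, at one dot; every 1.047 rad is one dot more, so four dots (pointer towards the box's front) is 3.14. The lock accepts it within 0.18 rad. It starts between one and about two dots. Turns stiffly (about 0.06 N m) and stays where left.
- right_dial_grip (a point): Grip point of the right dial (-y side of the box), an equal knob with the same pointer, sizes and point; its plate is worn bare.
- right_dial (a joint): Right dial's angle (rad), growing clockwise seen from above, 0 with the pointer to the box's back, range -0.1 to 5.5; starts between 0 and 0.5. Its right place is unknown, different each time, somewhere between 0.9 and 3.3, and about 0.4 rad wide. When both dials are right a tooth of the sprung latch drops into them: the button jumps back by itself and neither dial can be turned further (forcing is useless).
- latch (a joint): Travel of the sprung latch (m): below 0.002 when locked, 0.010 when it has sprung free towards the box's back. A spring of about 3 N drives it as soon as both dials are right; it cannot be forced otherwise and stays free afterwards.
- latch_button (a point): Centre of the top of the black latch button, 18 x 30 x 9 mm, midway between the dials' and the handle's rows; moves 10 mm to the box's back when the lock frees.
- handle (a point): Middle of the steel bridge handle on the lid near its front edge: a round bar 10 mm thick, 100 mm long along the box's y, its centre line 42 mm above the lid top, posts at both ends; free space below and on both sides.
- lid_hinge (a point): Middle of the lid's hinge line, which runs along the box's y at its back upper edge, 75 mm above the counter. The handle lies 150 mm in front of and 57 mm above it when shut.
- lid (a joint): Lid angle (rad): 0 shut, grows as the front edge rises and swings back, upright at 1.57, stop at 1.75. The hinge is stiff (about 0.65 N m, 6 to 8 N at the handle) and stays wherever it is let go. Held shut by the latch until that has sprung.
- stapler: Red stapler, 34x131x45 mm, loose, left of the box. Origin under its centre. Not to be moved.
- mint_tin: Flat mint tin, 60x90x22 mm, loose, left of the box. Origin under its centre. Not to be moved.
- bell: Metal call bell, 76 mm wide, 59 mm high, loose, left of the box. Origin under its centre. Not to be moved.
- carton: Green open carton of sweets, 95x110x60 mm, loose, right of the box. Origin under its centre. Not to be moved.

How it is judged:
By the outcome, as a careful person would: the job done as asked, in the order asked, and still so for the second after the job is handed in, with the robot touching nothing.
It also fails if it takes over 67 s, if anything falls off the work surface, if the arm or the gripper's body presses on something with over 40 N, if the wrist force passes 120 N, or if a joint passes its speed limit or range.

## Working session

There is one attempt and no reset: what is moved stays moved. The work goes in short steps, each a Python script; the robot and the scene stay as the last script left them, time stands still between calls to the robot, and variables do not carry over. Pictures are saved under pics/ and viewed, about 8 in all and at most 12, crops included, and the job is handed in when it is done.

```bash
mkdir -p pics; ls; python3 - <<'E'
from bench import *
import cv2,numpy as np
for n in("scene","top"):
    im=get_image(n); np.savez(f"pics/{n}0.npz",**im)
    cv2.imwrite(f"pics/{n}0.png",cv2.cvtColor(im["pixels"],cv2.COLOR_RGB2BGR))
    print(n,im["K"].round(1).tolist(),im["D"],im["cam_to_world"].round(3).tolist(),(im["range_z"]>0).mean())
print(get_obs())
E
```

```text
pics
scene [[390.8, 0.0, 252.6], [0.0, 390.8, 194.3], [0.0, 0.0, 1.0]] [0.01329226 0.         0.         0.         0.        ] [[0.694, -0.569, 0.442, -0.104], [-0.72, -0.548, 0.425, -0.678], [0.0, -0.613, -0.79, 1.135], [0.0, 0.0, 0.0, 1.0]] 0.9957529703776041
top [[382.4, 0.0, 249.7], [0.0, 382.4, 192.5], [0.0, 0.0, 1.0]] [-0.12810442  0.          0.          0.          0.        ] [[-0.008, -0.994, 0.113, 0.335], [-1.0, 0.006, -0.018, -0.102], [0.017, -0.113, -0.993, 1.464], [0.0, 0.0, 0.0, 1.0]] 0.99603271484375
{'t': 0.1, 'joint_pos': array([ 9.21666418e-01,  3.81128532e-01,  1.29814234e+00, -5.94545950e-05,
        1.46363211e+00, -2.15303378e-01]), 'dq': array([ 0.00034012, -0.00253227, -0.00138206,  0.00108832, -0.00086177,
       -0.0001328 ]), 'effort': array([ 4.60016046e-03, -4.38653433e+01, -2.24914849e+01,  7.14996457e-02,
        3.42318148e-02, -3.98186546e-05]), 'ee_pos': array([0.23105991, 0.49884853, 0.25221394]), 'tool_rot': array([-6.76005282e-01, -3.06749188e+00,  1.90757577e-03]), 'wrist_force': array([-0.42822433, -0.53535452,  0.26117586]), 'moment': array([-0.00219247,  0.0631171 , -0.01378123]), 'grip_width': 0.0881075389022314}
```

View pics/top0.png

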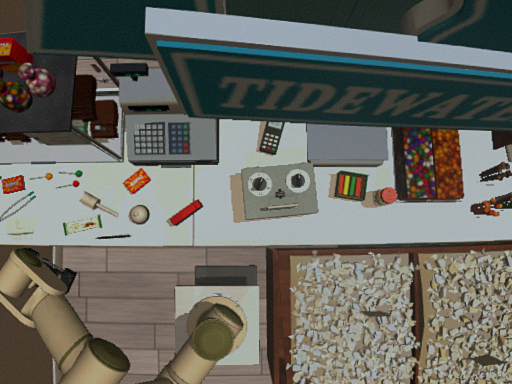

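View pics/scene0.png

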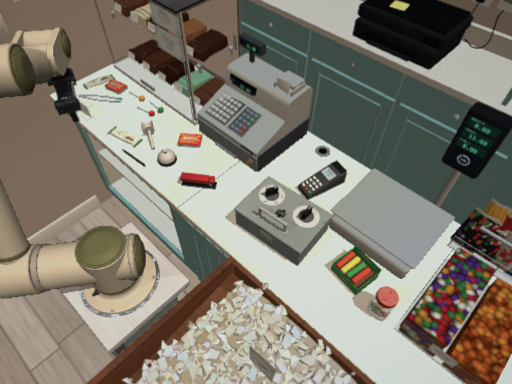

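The top view shows the box at about (278,190), its dials at about (260,184) and (296,180), and the handle at about (279,207). A sign hangs over the back. Next I measure from depth and crop.

```bash
cat > h.py <<'E'
import numpy as np,cv2
def world(im):
    h,w=im["range_z"].shape
    uv=np.stack(np.meshgrid(np.arange(w),np.arange(h)),-1).reshape(-1,1,2).astype(np.float64)
    r=cv2.undistortPoints(uv,im["K"],im["D"]).reshape(h,w,2)
    z=im["range_z"][...,None]
    P=np.concatenate([r*z,z],-1)
    T=im["cam_to_world"]
    return P@T[:3,:3].T+T[:3,3]
def ray(im,uv,z):
    r=cv2.undistortPoints(np.array(uv,float).reshape(-1,1,2),im["K"],im["D"]).reshape(-1,2)
    T=im["cam_to_world"]; d=np.c_[r,np.ones(len(r))]@T[:3,:3].T
    return T[:3,3]+d*((z-T[2,3])/d[:,2])[:,None]
E
python3 - <<'E'
from h import *
ims={n:dict(np.load(f"pics/{n}0.npz")) for n in("top","scene")}
for n,(c0,c1,r0,r1) in dict(top=(225,335,150,230),scene=(225,340,170,265)).items():
    im=ims[n]; P=world(im)
    sub=np.zeros(P.shape[:2],bool); sub[r0:r1,c0:c1]=1
    m=sub&(abs(P[...,2]-.09)<.008)
    mm=cv2.morphologyEx(m.astype(np.uint8),cv2.MORPH_OPEN,np.ones((3,3)))
    k,l,s,ce=cv2.connectedComponentsWithStats(mm); i=1+s[1:,4].argmax()
    pts=P[l==i]; rect=cv2.minAreaRect(pts[:,:2].astype(np.float32)); print(n,rect,np.median(pts[:,2]),cv2.boxPoints(rect))
    t=sub&(P[...,2]>.118)&(P[...,2]<.14)
    k,l,s,ce=cv2.connectedComponentsWithStats(t.astype(np.uint8),connectivity=8)
    for j in range(1,k):
        if s[j,4]>8:
            q=P[l==j]; print(s[j],q.mean(0).round(4),np.round(cv2.minAreaRect(q[:,:2].astype(np.float32))[1:][0],3))
    g=cv2.cvtColor(im["pixels"][r0:r1,c0:c1],cv2.COLOR_RGB2BGR)
    cv2.imwrite(f"pics/{n}c.png",cv2.resize(g,None,fx=6.5,fy=6.5 if n=="top" else 6.3,interpolation=cv2.INTER_CUBIC))
# surroundings: heights over the region near box
    if n=="top":
        for lo,hi in((.2,.5),(.5,.8),(.8,1.4)):
            q=P[(P[...,2]>lo)&(P[...,2]<hi)&(abs(P[...,1]+.15)<.35)]
            if len(q):print(lo,len(q),q.min(0).round(2),q.max(0).round(2))
E
python3 -c "
import cv2,numpy as np
a=cv2.imread('pics/topc.png');b=cv2.imread('pics/scenec.png');a=a[:,:,:]
a=cv2.resize(a,(430,313),interpolation=3);b=cv2.resize(b,(369,313))
a=cv2.imread('pics/topc.png');print(a.shape)"
```

```text
top ((0.4986048638820648, -0.23388230800628662), (0.187059685587883, 0.26725834608078003), 4.879321575164795) 0.08958589072387113 [[ 0.39404786 -0.10869281]
 [ 0.4167801  -0.37498263]
 [ 0.6031619  -0.3590718 ]
 [ 0.5804296  -0.09278199]]
[297 174   4  12  46] [ 0.5334 -0.2995  0.1255] [0.012 0.039]
[256 177   8  12  46] [ 0.5217 -0.1605  0.1259] [0.013 0.042]
[267 204  31   5  88] [ 0.4382 -0.2374  0.1351] [0.01  0.106]
0.2 2194 [-0.14 -0.5   0.2 ] [0.91 0.2  0.31]
0.5 1063 [0.02 0.15 0.58] [0.1  0.2  0.69]
0.8 46238 [ 0.47 -0.47  1.  ] [0.54 0.12 1.25]
scene ((0.4987528920173645, -0.23503141105175018), (0.18968024849891663, 0.2662312686443329), 4.754838466644287) 0.08912022651324292 [[ 0.39320487 -0.11023542]
 [ 0.41527343 -0.37555045]
 [ 0.6043009  -0.3598274 ]
 [ 0.58223236 -0.09451237]]
[266 186  13   7  54] [ 0.521 -0.164  0.124] [0.015 0.041]
[258 206  29  23 116] [ 0.4371 -0.2438  0.1332] [0.012 0.11 ]
[302 206  10  11  51] [ 0.5322 -0.3037  0.1249] [0.043 0.011]
(520, 715, 3)
```

View pics/topc.png

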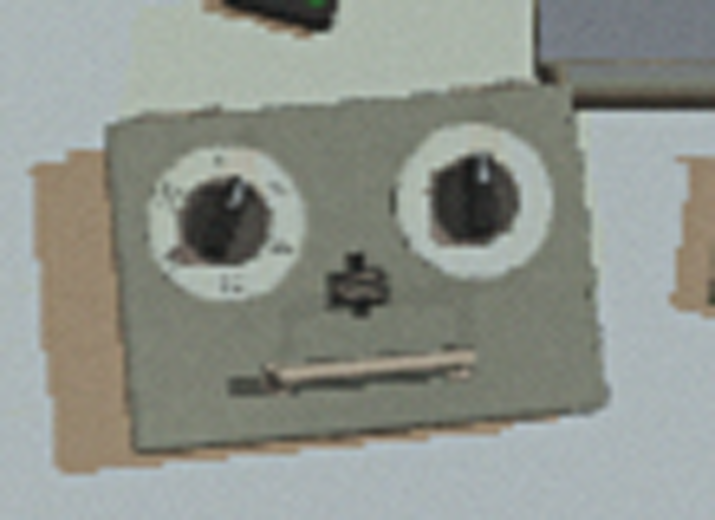

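View pics/scenec.png

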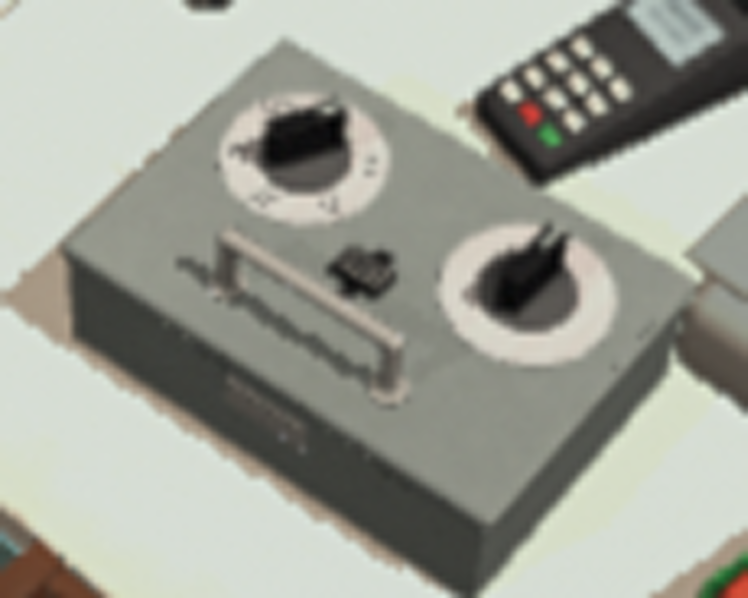

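The left pointer (crop 237,190) is tilted about 25° clockwise of straight up. The right pointer (482,165) is nearly straight up. The latch button is at (358,285) and is still locked. The box yaw is about 4.8°.

```bash
python3 - <<'E'
from bench import *
from h import *
ims={n:dict(np.load(f"pics/{n}0.npz")) for n in("top","scene")}
a=np.radians(4.82); C=np.array([.4987,-.2345])
ex=np.array([np.cos(a),np.sin(a)]);ey=np.array([-ex[1],ex[0]])
for n in ims:
    P=world(ims[n])
    for k,c in (("L",[.5213,-.162]),("R",[.533,-.3016])):
        m=(np.hypot(P[...,0]-c[0],P[...,1]-c[1])<.04)&(P[...,2]>.12)&(P[...,2]<.14)
        q=P[m][:,:2]-C; w,v=np.linalg.eigh(np.cov(q.T)); d=v[:,1]*np.sign(v[0,1])
        ctr=np.array(cv2.minAreaRect(q.astype(np.float32))[0])
        print(n,k,"box xy",(ctr@ex).round(4),(ctr@ey).round(4),"mean",(q.mean(0)@ex).round(4),(q.mean(0)@ey).round(4),"angle cw from box x",(a-np.arctan2(d[1],d[0])).round(3))
P=world(ims["scene"])
m=(P[...,2]>.1)&(P[...,0]<.8)&(P[...,0]>.4)&(P[...,1]>-.6)&(P[...,1]<.45)
for y in np.arange(-.6,.45,.05):
    q=P[m&(abs(P[...,1]-y-.025)<.025)]
    if len(q): print(round(y,2),"x",q[:,0].min().round(2),q[:,0].max().round(2),"zmax",q[:,2].max().round(3))
print(inverse_kinematics([.52,-.16,.12],get_obs()["tool_rot"]))
E
```

```text
top L box xy 0.0292 0.0718 mean 0.0292 0.0718 angle cw from box x 0.509
top R box xy 0.0284 -0.0677 mean 0.0297 -0.068 angle cw from box x 0.073
scene L box xy 0.0305 0.0692 mean 0.0296 0.0681 angle cw from box x 0.521
scene R box xy 0.028 -0.0713 mean 0.0287 -0.0719 angle cw from box x 0.04
-0.35 x 0.51 0.55 zmax 0.13
-0.3 x 0.43 0.55 zmax 0.138
-0.25 x 0.43 0.49 zmax 0.139
-0.2 x 0.43 0.54 zmax 0.138
-0.05 x 0.61 0.8 zmax 0.243
0.0 x 0.6 0.8 zmax 0.247
0.05 x 0.6 0.8 zmax 0.245
0.1 x 0.61 0.8 zmax 0.244
0.15 x 0.61 0.8 zmax 0.245
0.2 x 0.61 0.8 zmax 0.245
0.25 x 0.61 0.8 zmax 0.243
0.3 x 0.61 0.8 zmax 0.243
0.35 x 0.61 0.8 zmax 0.506
0.4 x 0.61 0.8 zmax 0.507
[-5.15602788e-01  5.03948494e-01  1.51325110e+00 -1.44839854e-03
  1.12450933e+00 -1.65195375e+00]
```

```bash
cat >> h.py <<'E'
from scipy.spatial.transform import Rotation as Ro
a=np.radians(4.82); C=np.array([.4987,-.2345])
ex=np.array([np.cos(a),np.sin(a)]);ey=np.array([-ex[1],ex[0]])
def W(bx,by,z): return np.r_[C+bx*ex+by*ey,z]
def ori(psi):   # tool down, tool x at heading psi
    c,s=np.cos(psi),np.sin(psi)
    return Ro.from_matrix(np.array([[c,s,0],[s,-c,0],[0,0,-1]])).as_rotvec()
L=(.0294,.0702); R=(.0287,-.0698)
E
python3 - <<'E'
from bench import *
from h import *
for k,p,t in(("L",L,.515),("L",L,3.14),("R",R,.056),("R",R,3.4),("H",(-.06,0),0)):
    for f in(0,np.pi):
        q=inverse_kinematics(W(*p,.115),ori(a-t+f)); print(k,t,f,None if q is None else np.round(q,3))
E
```

```text
L 0.515 0 [-0.518  0.514  1.512  0.     1.116  1.484]
L 0.515 3.141592653589793 [-0.518  0.514  1.512 -0.     1.116 -1.658]
L 3.14 0 [-0.518  0.514  1.512 -0.     1.116 -2.174]
L 3.14 3.141592653589793 [-0.518  0.514  1.512 -0.     1.116  0.967]
R 0.056 0 [-0.708  0.611  1.315  0.     1.215  0.835]
R 0.056 3.141592653589793 [-0.708  0.611  1.315  0.     1.215 -2.307]
R 3.4 0 [-0.708  0.611  1.315 -0.     1.215 -2.104]
R 3.4 3.141592653589793 [-0.708  0.611  1.315  0.     1.215  1.037]
H 0 0 [-0.737  0.447  1.642  0.     1.052  0.75 ]
H 0 3.141592653589793 [-0.737  0.447  1.642  0.     1.052 -2.392]
```

```bash
python3 - <<'E'
from bench import *
from h import *
o=ori(a-.515+np.pi)
st=lambda s:(lambda b:print(s,"t",round(b["t"],2),"p",b["ee_pos"].round(4),"q6",b["joint_pos"][5].round(3),"F",b["wrist_force"].round(1),"M",b["moment"].round(3),"g",b["grip_width"].round(4)))(get_obs())
reach(W(*L,.23),o); st("above")
move_gripper(.05)
print(line_to(W(*L,.116),v=.12,f_stop=12)); st("down")
move_gripper(0,30); st("grip")
q=np.array(get_obs()["joint_pos"])
q0=q[5]
for x in np.linspace(0,3.14-.515,4)[1:]:
    q[5]=q0+x; goto_joints(q); st("turn")
move_gripper(.05); st("open")
line_to(W(*L,.20),v=.15)
reach(W(*R,.2),ori(a-.056+np.pi)); st("R")
for n in("top","scene"):
    im=get_image(n); np.savez(f"pics/{n}1.npz",**im)
c=lambda n,c0,c1,r0,r1:cv2.resize(cv2.cvtColor(dict(np.load(f"pics/{n}1.npz"))["pixels"][r0:r1,c0:c1],cv2.COLOR_RGB2BGR),(390,360),interpolation=cv2.INTER_CUBIC)
cv2.imwrite("pics/c1.png",np.hstack([c("top",230,330,145,235),c("scene",225,345,165,270)]))
E
```

```text
Traceback (most recent call last):
AttributeError: 'float' object has no attribute 'round'
```

```bash
cat >> h.py <<'E'
from bench import *
def st(s):
    b=get_obs();r=np.round
    print(s,"t",r(b["t"],2),"p",r(b["ee_pos"],4),"q6",r(b["joint_pos"][5],3),"F",r(b["wrist_force"],1),"M",r(b["moment"],3),"g",r(b["grip_width"],4)); return b
E
python3 - <<'E'
from h import *
st("above")
move_gripper(.05)
print(line_to(W(*L,.116),v=.12,f_stop=12)); st("down")
move_gripper(0,30); st("grip")
q=np.array(get_obs()["joint_pos"])
q0=q[5]
for x in np.linspace(0,3.14-.515,4)[1:]:
    q[5]=q0+x; goto_joints(q); st("turn")
move_gripper(.05); st("open")
line_to(W(*L,.20),v=.15)
reach(W(*R,.2),ori(a-.056+np.pi)); st("R")
for n in("top","scene"):
    im=get_image(n); np.savez(f"pics/{n}1.npz",**im)
c=lambda n,c0,c1,r0,r1:cv2.resize(cv2.cvtColor(dict(np.load(f"pics/{n}1.npz"))["pixels"][r0:r1,c0:c1],cv2.COLOR_RGB2BGR),(390,360),interpolation=cv2.INTER_CUBIC)
cv2.imwrite("pics/c1.png",np.hstack([c("top",230,330,145,235),c("scene",225,345,165,270)]))
E
```

```text
above t 2.66 p [ 0.5223 -0.1614  0.2301] q6 -1.657 F [-0.5  0.4  1.2] M [ 0.037 -0.008  0.016] g 0.0881
False
down t 4.47 p [ 0.5224 -0.1622  0.1166] q6 -1.658 F [0.2 0.6 0.6] M [ 0.044 -0.095 -0.037] g 0.0501
grip t 5.12 p [ 0.5222 -0.1618  0.1161] q6 -1.658 F [0.9 3.  0.6] M [ 0.489 -0.184  0.029] g 0.013
turn t 5.97 p [ 0.5234 -0.1609  0.1161] q6 -0.782 F [ 6.9  7.  -1.1] M [ 1.152 -1.099 -0.039] g 0.0129
turn t 6.82 p [ 0.5247 -0.1612  0.1161] q6 0.093 F [15.2  5.6 -6. ] M [ 1.093 -2.203  0.01 ] g 0.0129
turn t 7.67 p [ 0.5255 -0.1624  0.1162] q6 0.968 F [17.3  0.8 -8.9] M [ 0.273 -2.626 -0.078] g 0.0127
open t 8.37 p [ 0.5222 -0.1618  0.1161] q6 0.967 F [-0.9 -0.8 -0.3] M [0.017 0.147 0.043] g 0.0502
R t 11.83 p [ 0.5332 -0.3015  0.2   ] q6 -2.306 F [-0.9 -0.3  0.2] M [ 0.004  0.064 -0.024] g 0.0497
```

View pics/c1.png

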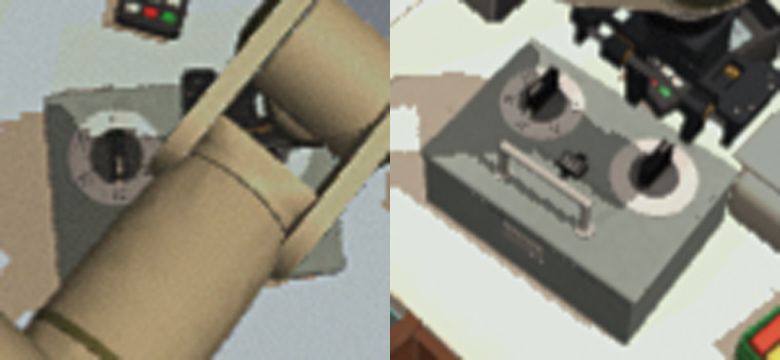

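```bash
sed -i 's/^L=.*/L=(.0294,.0702); R=(.0302,-.0699)/' h.py; python3 - <<'E'
from h import *
for n in("scene","top"):
    P=world(dict(np.load(f"pics/{n}1.npz"))); c=W(*L,0)
    m=(np.hypot(P[...,0]-c[0],P[...,1]-c[1])<.035)&(P[...,2]>.12)&(P[...,2]<.14)
    q=P[m][:,:2]; w,v=np.linalg.eigh(np.cov(q.T)); d=v[:,1]*np.sign(v[0,1])
    ang=a-np.arctan2(d[1],d[0]); print(n,len(q),"left dial +pi:",ang.round(3))
line_to(W(*R,.2),ori(a-.056+np.pi))
print(line_to(W(*R,.116),v=.12,f_stop=12)); st("down")
move_gripper(0,25); b=st("grip")
q=np.array(b["joint_pos"]);q0=q[5];M0=b["moment"][2]
F=[]
for i in range(1,29):
    q[5]=q0+.12*i; goto_joints(q); b=get_obs()
    lag=q[5]-b["joint_pos"][5]; mz=b["moment"][2]; F.append(mz)
    print(i,np.round(.056+.12*i,2),"lag",np.round(lag,4),"Mz",np.round(mz,3),np.round(b["wrist_force"],1))
    if lag>.03 or mz-np.median(F)>.2: break
st("stop")
im=get_image("scene");np.savez("pics/scene2.npz",**im)
cv2.imwrite("pics/c2.png",cv2.resize(cv2.cvtColor(im["pixels"][165:270,225:345],cv2.COLOR_RGB2BGR),(600,525),interpolation=cv2.INTER_CUBIC))
E
```

```text
scene 49 left dial +pi: 0.011
top 44 left dial +pi: 0.029
False
down t 13.03 p [ 0.535  -0.3019  0.1168] q6 -2.305 F [-0.   0.4  0.1] M [ 0.057 -0.022 -0.08 ] g 0.05
grip t 13.68 p [ 0.5347 -0.302   0.1161] q6 -2.305 F [-0.1 -2.7  0.8] M [-0.33   0.022  0.028] g 0.0127
1 0.18 lag 0.0029 Mz -0.099 [-0.6 -0.4  0.2]
2 0.3 lag 0.0051 Mz -0.039 [-0.5  1.6  2.8]
3 0.42 lag 0.0061 Mz -0.021 [1.  2.8 1.1]
4 0.54 lag 0.0065 Mz -0.098 [1.1 4.4 1.6]
5 0.66 lag 0.0054 Mz -0.04 [1.1 4.4 1.4]
6 0.78 lag 0.0054 Mz -0.087 [2.3 5.1 1.3]
7 0.9 lag 0.0054 Mz -0.092 [2.7 6.3 1.3]
8 1.02 lag 0.0055 Mz -0.054 [3.7 5.6 0.8]
9 1.14 lag 0.0054 Mz -0.025 [4.  6.1 1.2]
10 1.26 lag 0.0055 Mz -0.075 [4.2 6.7 0.7]
11 1.38 lag 0.0055 Mz -0.071 [3.9 6.7 0.3]
12 1.5 lag 0.0054 Mz -0.037 [5.  7.7 0. ]
13 1.62 lag 0.005 Mz -0.366 [5.8 7.  0.3]
14 1.74 lag 0.0055 Mz -0.033 [ 7.9  7.6 -0.4]
15 1.86 lag 0.0055 Mz -0.036 [ 6.5  7.5 -1.1]
16 1.98 lag 0.0055 Mz -0.124 [ 9.   7.4 -1.1]
17 2.1 lag 0.0055 Mz -0.036 [ 9.6  6.6 -2.4]
18 2.22 lag 0.0058 Mz 0.126 [ 9.9  6.1 -2.4]
19 2.34 lag 0.0063 Mz 0.485 [ 9.6  5.1 -1.4]
stop t 18.42 p [ 0.5362 -0.3014  0.1161] q6 -0.031 F [ 9.6  5.1 -1.4] M [ 0.673 -1.282  0.485] g 0.013
```

View pics/c2.png

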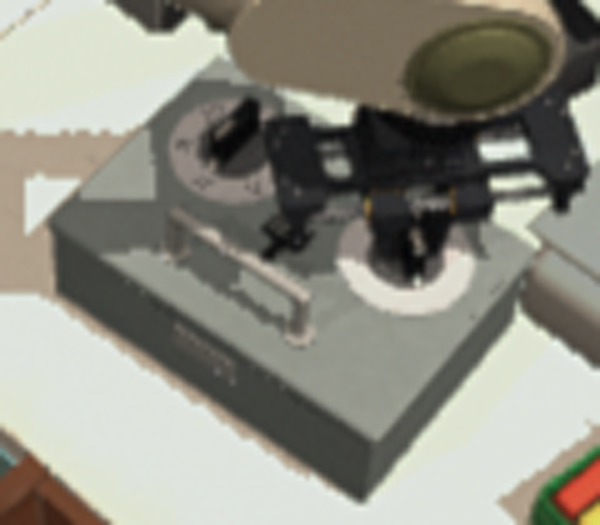

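The resisting moment climbed from about −0.05 to 0.49 N m at about 2.3 rad, so the dial is blocked, and the button at (285,237) looks further back. I'll relax, release and check the button against the locked picture.

```bash
python3 - <<'E'
from h import *
q=np.array(get_obs()["joint_pos"]); q[5]-=.1; goto_joints(q); st("relax")
move_gripper(.05)
line_to(W(*R,.2),v=.15)
reach(W(.0302,-.14,.26),ori(a)); st("clear")
im1=get_image("scene"); np.savez("pics/scene3.npz",**im1)
im0=dict(np.load("pics/scene0.npz"))
for im in(im0,im1):
    P=world(im); B=np.stack([(P[...,:2]-C)@ex,(P[...,:2]-C)@ey],-1)
    dark=(im["pixels"].max(-1)<70)&(abs(B[...,0]+.015)<.03)&(abs(B[...,1])<.025)&(P[...,2]>.08)&(P[...,2]<.115)
    hi=(abs(B[...,0]+.015)<.03)&(abs(B[...,1])<.03)&(P[...,2]>.0955)&(P[...,2]<.115)
    print("button box xy dark",dark.sum(),B[dark].mean(0).round(4),"high",hi.sum(),B[hi].mean(0).round(4))
c=lambda im:cv2.resize(cv2.cvtColor(im["pixels"][165:270,225:345],cv2.COLOR_RGB2BGR),(400,350),interpolation=cv2.INTER_CUBIC)
cv2.imwrite("pics/c3.png",np.hstack([c(im0),c(im1)]))
E
```

```text
relax t 18.73 p [ 0.5364 -0.3012  0.1161] q6 -0.133 F [1.9 3.4 0.4] M [ 0.415 -0.144  0.243] g 0.0129
clear t 20.94 p [ 0.5404 -0.3711  0.2588] q6 0.703 F [-0.2  0.5 -0.3] M [ 0.016  0.136 -0.046] g 0.05
button box xy dark 29 [-0.0161 -0.0013] high 44 [-0.0156 -0.0013]
button box xy dark 63 [-0.0089 -0.0013] high 42 [-0.0071 -0.0013]
```

View pics/c3.png

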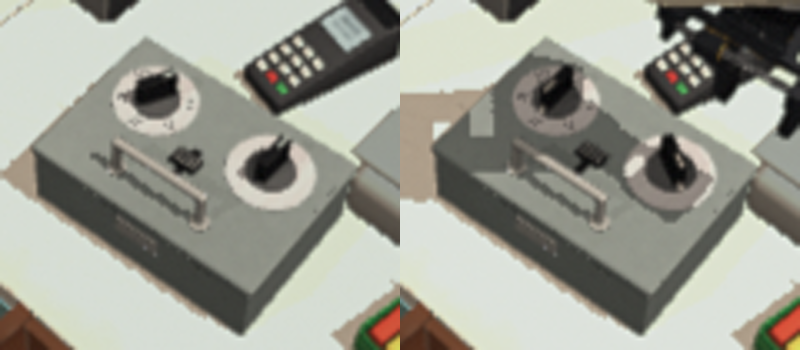

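The button sits 8.5 mm further back, so the latch is free. Next I lift the lid.

```bash
python3 - <<'E'
from h import *
o=ori(a+np.pi/2); hx,hz=.0905,.075; by=-.003
def tcp(th):
    x=-.15*np.cos(th)+.057*np.sin(th); z=.15*np.sin(th)+.057*np.cos(th)
    return W(hx+x,by,hz+z-.005)
ths=np.linspace(0,1.54,11)
print([inverse_kinematics(tcp(t),o) is not None for t in ths])
reach(tcp(0)+[0,0,.11],o); st("above")
print(line_to(tcp(0),v=.12,f_stop=12)); st("down")
move_gripper(0,25); b=st("grip")
if b["grip_width"]<.006: raise SystemExit
for t in ths[1:]:
    line_to(tcp(t),v=.08); b=st(f"lid {t:.2f}")
    if np.linalg.norm(b["wrist_force"])>50: break
hold(.2)
im=get_image("scene");np.savez("pics/scene4.npz",**im)
cv2.imwrite("pics/c4.png",cv2.resize(cv2.cvtColor(im["pixels"][120:290,200:400],cv2.COLOR_RGB2BGR),(700,595),interpolation=cv2.INTER_CUBIC))
E
```

```text
[True, True, True, True, True, True, True, True, True, True, True]
above t 22.36 p [ 0.4399 -0.2426  0.237 ] q6 -0.824 F [-0.4  0.6 -0.4] M [-0.035  0.059 -0.052] g 0.0497
False
down t 23.42 p [ 0.4399 -0.2427  0.1275] q6 -0.824 F [ 0.7 -0.4 -0.1] M [-0.023  0.093 -0.006] g 0.0503
grip t 24.13 p [ 0.4405 -0.2425  0.1272] q6 -0.824 F [ 4.1  2.5 -0.2] M [ 0.174 -0.698  0.018] g 0.0087
lid 0.15 t 24.59 p [ 0.451  -0.2415  0.1492] q6 -0.809 F [ 7.1  0.6 -5.1] M [-0.035 -0.852  0.022] g 0.0084
lid 0.31 t 25.05 p [ 0.465  -0.2403  0.1693] q6 -0.789 F [ 9.9  0.8 -7.1] M [-0.044 -1.237  0.008] g 0.0081
lid 0.46 t 25.51 p [ 0.4818 -0.2389  0.1866] q6 -0.766 F [ 11.3  -0.9 -13.3] M [-0.197 -1.445  0.006] g 0.0082
lid 0.62 t 25.97 p [ 0.5006 -0.2372  0.2017] q6 -0.741 F [  9.1  -1.4 -13.4] M [-0.22  -1.097 -0.007] g 0.0083
lid 0.77 t 26.42 p [ 0.5218 -0.2354  0.2142] q6 -0.716 F [  7.3  -1.5 -16.3] M [-0.29  -0.942  0.023] g 0.0084
lid 0.92 t 26.88 p [ 0.5447 -0.2334  0.2237] q6 -0.69 F [  5.2   0.2 -13.9] M [-0.22  -0.597  0.014] g 0.0081
lid 1.08 t 27.34 p [ 0.5687 -0.2315  0.2293] q6 -0.664 F [ 2.6  0.6 -9.6] M [ 0.062 -0.199 -0.025] g 0.0086
lid 1.23 t 27.8 p [ 0.5934 -0.2295  0.2309] q6 -0.64 F [ 2.2  1.5 -6.6] M [ 0.132 -0.047 -0.005] g 0.0083
lid 1.39 t 28.26 p [ 0.6176 -0.2275  0.2278] q6 -0.617 F [ 2.2  0.4 -6.5] M [ 0.143  0.004 -0.017] g 0.0085
lid 1.54 t 28.72 p [ 0.6411 -0.2254  0.221 ] q6 -0.596 F [  0.4   0.7 -11.1] M [0.041 0.19  0.021] g 0.0085
```

View pics/c4.png

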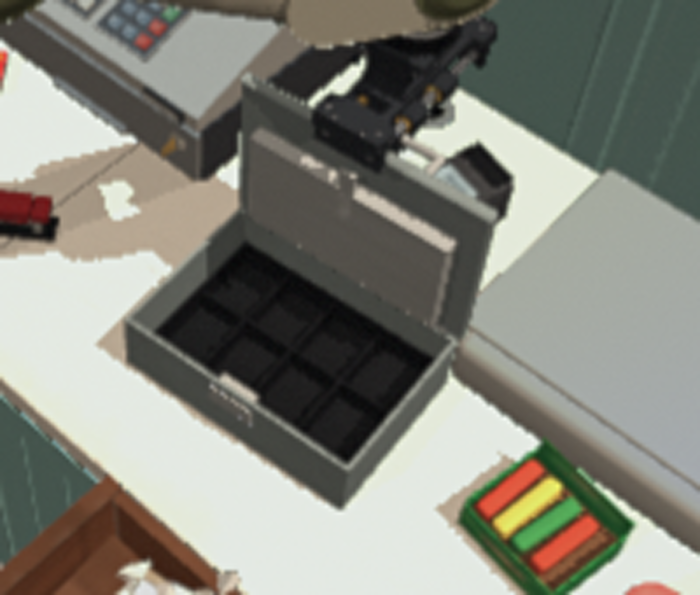

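The lid stands about upright, with its top edge running from (245,85) to (495,215) while the gripper holds the bar. I'll release, retreat and check.

```bash
python3 - <<'E'
from h import *
move_gripper(.03); b=st("open")
p=b["ee_pos"]
line_to(p+[0,0,.13],v=.12); b=st("up")
line_to([.42,-.10,.38],v=.25)
reach([.35,.25,.35],ori(a+np.pi/2)); st("away")
hold(.3)
i0=dict(np.load("pics/scene0.npz")); t0=dict(np.load("pics/top0.npz"))
im=get_image("scene"); tp=get_image("top")
P=world(im); B=np.stack([(P[...,:2]-C)@ex,(P[...,:2]-C)@ey],-1)
m=(abs(B[...,1])<.125)&(B[...,0]>.04)&(B[...,0]<.13)&(P[...,2]>.11)&(P[...,2]<.235)&((abs(B[...,1])>.11))
x,z=B[m][:,0],P[m][:,2]; s=np.polyfit(z,x,1)[0]; print("lid angle",np.pi/2+np.arctan(s),m.sum())
def red(i): 
    h=cv2.cvtColor(i["pixels"],cv2.COLOR_RGB2HSV); return h
for nm,A,Bm in(("scene",i0,im),("top",t0,tp)):
    d=cv2.absdiff(A["pixels"],Bm["pixels"]).max(-1)
    print(nm,{k:(d[r0:r1,c0:c1]>60).sum() for k,(c0,c1,r0,r1) in (dict(stap=(172,220,168,192),bell=(155,180,145,168),mint=(175,205,130,148),carton=(330,380,245,292)) if nm=="scene" else dict(stap=(165,205,198,228),bell=(128,150,203,225),mint=(122,152,166,192),carton=(333,368,168,203))).items()})
cv2.imwrite("pics/c5.png",cv2.cvtColor(im["pixels"],cv2.COLOR_RGB2BGR))
E
```

```text
open t 29.47 p [ 0.6415 -0.2256  0.2223] q6 -0.596 F [ 0.9  0.3 -0. ] M [-0.07   0.1   -0.002] g 0.03
up t 30.71 p [ 0.6414 -0.2255  0.3515] q6 -0.596 F [ 0.  -0.1 -0.4] M [-0.102  0.063  0.001] g 0.0297
away t 33.22 p [0.3507 0.2495 0.3499] q6 0.259 F [-0.2  0.  -0.2] M [-0.032  0.063  0.015] g 0.0299
lid angle 1.5319869216756299 161
scene {'stap': np.int64(0), 'bell': np.int64(0), 'mint': np.int64(0), 'carton': np.int64(0)}
top {'stap': np.int64(0), 'bell': np.int64(4), 'mint': np.int64(0), 'carton': np.int64(0)}
```

View pics/c5.png

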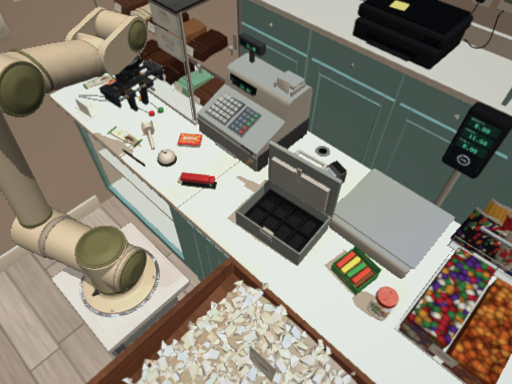

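The box is open with its lid upright at about (305,180). The stapler (197,180), bell (167,157), tin (190,139) and carton (355,268) have not moved, and the arm is clear.

```bash
python3 -c "
from bench import *
print(finish_job())"
```

```text
the job is handed in; nothing more can be done
None
```

The cash box is unlocked and open, its lid standing upright by itself, and I handed the job in a little after 33 s on the robot's clock.

- **Left dial:** I turned it clockwise to four dots. The two camera views put it 0.01 and 0.03 rad off, inside the 0.18 rad limit.
- **Right dial:** I turned it clockwise in small steps until it jammed at about 2.3 rad, where the turning moment rose to about 0.5 N m. The latch button had moved back about 8.5 mm. That is a little under the nominal 10 mm but within camera accuracy, and the lid then lifted freely.
- **Lid:** I lifted it by the handle and let go. It measured 1.53 rad after release, and the gripper was well clear.
- **Things around the box:** Comparing pictures from before and after showed no change at the stapler, tin or carton. At the bell, 4 pixels changed in the top view and none in the scene view; I put that down to noise or shadow.
- **Forces:** The largest wrist force I read was about 20 N, during the left dial turn. One moment reading on the right dial, −0.37 N m at about 1.6 rad, was out of line for a single step. I treated it as noise.

No check failed.

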